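# Open the long flow cell

## Task

Two flow cells stand on the bench, each closed by a loose cover plate that sits on two dowels. Open the longer one: take its cover plate by the upright rib, lift it straight up off the two dowels, keeping it level so that it does not bind, and lower it into the empty steel tray so that it lies flat, rib up, without dropping it. Leave the cover plate of the shorter cell in its place.

Things in the scene. Friction and masses are not known exactly. Their poses are not given: they have to be found in the camera images.
- long_plate: The cover plate to lift, the longer of the two: bare aluminium, 60 (x) x 120 (y) x 8 mm, loose, about 0.3 kg (0.2 to 0.4). Origin: centre of its underside; z up, y along its length. In its middle stands an upright flat rib, the place to grip: 14 mm thick (x), 40 mm long (y), from the plate's upper face to 44 mm above the underside. A through hole near each end, at y = -46 and +46 mm, fits over a dowel with about 0.75 mm play all round.
- long_base: The dark steel base block of the long cell, 76 (x) x 140 (y) x 25 mm, fixed to the bench, with a small port fitting at each end (14 mm farther out). Origin: centre of its underside; z up. Two steel dowels, 8 mm thick, at y = -46 and +46 mm stand up 22 mm from its upper face, to 47 mm above the bench. The long plate lies on the upper face at the start, with its origin 25 mm above this origin and the axes parallel; the dowel tips stand 14 mm proud of it.
- short_plate: The cover plate of the short cell, to be left alone: same look, same rib and thickness, but only 60 x 88 x 8 mm. It sits on two dowels of its own base block (76 x 108 x 25 mm, same heights). Origin: centre of its underside; y along its length.
- tray: Shallow empty rectangular steel tray, fixed to the bench, outside 155 (x) x 200 (y) x 18 mm, walls 4 mm thick. Origin: centre of its underside; z up; its inner floor lies 4 mm above the origin. The long plate fits in flat in any direction.

How it is judged (in metres and radians):
On the way, in this order (a step that is already met when the one before it is completed fails the run):
1. the long plate is level above its base, clear of the dowels, having gone straight up (z of long_plate in the frame of long_base above 0.05 m and horizontal distance between long_plate and long_base below 0.02 m and angle between long_plate's own z axis and vertical below 0.2 rad), for 0.05 s.
2. still held by the gripper, the plate has been lowered into the tray, its underside within 20 mm of the tray's floor (contact force between the fingers and long_plate above 0.5 N and horizontal distance between long_plate and tray below 0.06 m and z of long_plate in the frame of tray below 0.024 m), for 0.05 s.
At the end, for the whole second after the job is handed in: The long plate lies at rest in the tray, rib up and flat (within about 6 degrees, its underside no more than 4 mm above the tray's floor, its middle within 60 mm of the tray's), and the short plate is still seated where it was (within 10 mm) (horizontal distance between long_plate and tray below 0.06 m and z of long_plate in the frame of tray below 0.008 m and angle between long_plate's own z axis and vertical below 0.1 rad and linear speed of long_plate below 0.02 m/s and distance of short_plate from where it was at the start of the episode below 0.01 m); the robot touches nothing.
It fails at once if the long plate is tilted by more than about 17 degrees (angle between long_plate's own z axis and vertical above 0.3 rad).
It fails at once if the short plate is moved by more than 10 mm (distance of short_plate from where it was at the start of the episode above 0.01 m).
It also fails if it takes over 51 s, if anything falls off the work surface, if the arm or the gripper's body presses on something with over 40 N, if the wrist force passes 120 N, or if a joint passes its speed limit or range.

## Robot

A 6-joint arm with a two-finger parallel gripper is mounted at the origin on a cart in front of the work surface, level with it; the furniture and walls round the work are solid. World frame = base frame: x ahead of the robot, y to its left, z up, the work surface at z = 0. Lengths are in mm, angles in rad, forces in N, time in s.
With the tool pointing down it reaches from about 350 to 850 mm from the base axis. Payload 8.1 kg.
Tool frame: the origin (TCP) lies midway between the tips of the shut fingers; the grasp point (between the pads) lies 19 mm behind it; z points along the fingers, y is the direction in which the jaws open and shut (so a half turn about z gives the same grasp; the last joint's range is limited). The gripper opens to 85 mm and grips with 20 to 120 N. Pads are 22 mm wide; open, the fingers measure 114 mm over their backs; the gripper's body (76 mm by 85 mm) begins 54 mm behind the grasp point. The pads swing forward as they close: fully open they stand 13 mm farther back than shut.
Start: joints at [1.044, 0.13, 1.488, -0, 1.523, -0.085], TCP at [256.52, 542.404, 231.292] pointing down, gripper open.
Joint ranges: [-2.96, 2.96], [-0.89, 2.26], [0.02, 2.5], [-1.34, 4.48], [0, 2.73], [-2.66, 2.66]. Speed limits (rad/s): [2.39, 2.39, 2.79, 3.14, 3.14, 3.14].

## Interface

Orientations are given as a rotation vector (axis times angle).
In Python, from plant import bot gives the robot as it stands.
- The arm moves only by the shell command python3 -m inch 'ROWS'. ROWS is JSON, a list of rows, each a list of 7 numbers: the shift along the tool's x, y, z as a fraction of full scale, then the turn, a rotation vector about the tool's x, y, z as a fraction of full scale, then the closure, from -1 (fully open) to 1 (shut), so that 0 is half open. A call has 1 to 10 rows; each row is the pose to reach, as a shift and turn from the pose commanded when the call began, along the tool's axes at that moment; what a row does not reach only later rows make up. Full scale, the value 1, is 400 mm for a shift and 2 rad for a turn. A row lasts 1/12 s, in which the tool goes at most 41.7 mm and 7.16 degrees, less where a joint would pass 70% of its speed; a pose out of reach is approached as far as the arm can. A call with a number of a shift or a turn outside -1 to 1 is refused whole. A call with a gripper value outside its range is refused whole. The fingers move at their own pace and stop on an object; the grip force is fixed at half the most. Time passes only in rows, so rows that repeat a pose let the fingers close. It gives the time, the measured TCP pose, the force and the opening at its end, in the units of the state.
- bot.observe(): the state, without advancing time (a new reading comes with each control period).
- bot.grab_frame(name): name is "side" or "top"; returns (picture, depth): 400x640x3 uint8, red, green, blue; 400x640 float32, mm along the optical axis (not along the pixel's ray), 0 where there is no reading.
- bot.camera_params(name): a dict with "fovy" (degrees; the focal length in pixels is half the picture's height over the tangent of half this angle, whatever the lens; pixels are square), "cx", "cy" (the principal point, pixels), "k1" (the pictures are not rectified: a ray, as slopes to the right and down, at radius r is drawn at 1 + k1 r^2 times it, then the intrinsics apply), "eye" and "attitude" of the camera in the world. Camera axes: x right, y up, looking along -z (the intrinsics and any distortion apply to the point x, -y, -z); pixel columns grow to the right and rows downward; lengths in mm; the calibration is good to about 2 mm. A picture is of the moment at which its call begins. camera_params takes no time and is no camera call.
- bot.close_job(): hands the job in, once; it reports no verdict.
The state is a dict: "clock": time; "joint_positions": joint angles; "qvel": joint speeds; "effort": joint torques, N m; "eef_pos": TCP position; "ee_rot": TCP orientation; "force": force on the tool from outside, world axes, zero at the start; "moment": the same for the moment, N m; "width": finger opening in mm.
Only numpy, scipy, OpenCV 4.12 (cv2) and the standard library are available. Lean on these libraries where they do the work, as an engineer would, in place of code of your own. Each camera call takes 0.05 s, during which the arm holds its last target.

## Working session

There is one attempt and no reset: what is moved stays moved. The work goes in short steps, Python scripts to look and compute and a shell command to move; the robot and the scene stay as the last step left them, time stands still between calls to the robot, and variables do not carry over. Pictures are saved under pics/ and viewed, and the job is handed in when it is done.

```bash
ls; mkdir -p pics; python3 - <<'E'
from plant import bot
import cv2,numpy as np
print(bot.observe())
for n in("top","side"):
    p,d=bot.grab_frame(n); print(n,bot.camera_params(n))
    cv2.imwrite(f"pics/{n}0.png",p[:,:,::-1]); np.savez(f"pics/{n}0.npz",p=p,d=d)
E
```

```text
pics
{'clock': 0.0, 'joint_positions': array([ 1.04361297e+00,  1.31167138e-01,  1.48926550e+00, -1.30787075e-05,
        1.52300276e+00, -8.53903066e-02]), 'qvel': array([ 4.01084224e-04,  7.55157632e-04, -3.96782772e-04, -1.03657727e-04,
       -3.35129418e-05, -2.09831961e-05]), 'effort': array([ 6.74946314e-04, -5.69390774e+01, -5.00562286e+01, -1.03820410e-04,
        1.42108114e-02,  9.58626373e-06]), 'eef_pos': array([256.24032166, 541.92918323, 230.24843005]), 'ee_rot': array([-6.88216687e-01, -3.06472543e+00,  2.76558107e-03]), 'force': array([ 0.0119127 , -0.28896194,  0.04297627]), 'moment': array([-0.00024098, -0.03507191,  0.03401073]), 'width': 85.47481338961497}
top {'fovy': 42.45176926744149, 'cx': 315.8339036630689, 'cy': 202.89592079924932, 'k1': -0.05936773498496883, 'eye': array([ 355.18726567,   47.73117682, 1512.61109168]), 'attitude': array([ 0.06836012, -0.07339367, -1.59616314])}
side {'fovy': 52.32554859804994, 'cx': 318.8831167756305, 'cy': 197.79486355573067, 'k1': -0.049567891042862945, 'eye': array([  55.16267073, -832.26388521,  480.95061711]), 'attitude': array([ 1.13490817, -0.25502418, -0.43015437])}
```

View pics/top0.png

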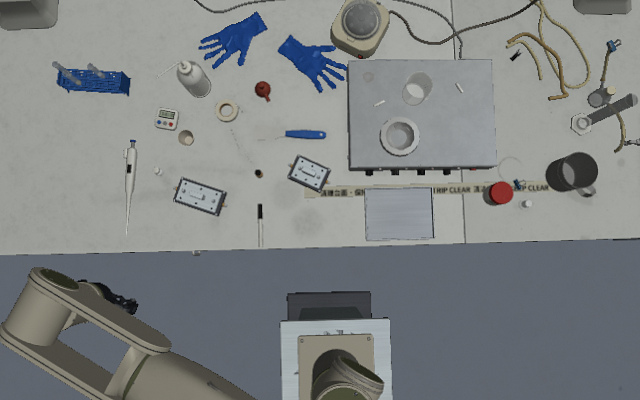

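View pics/side0.png

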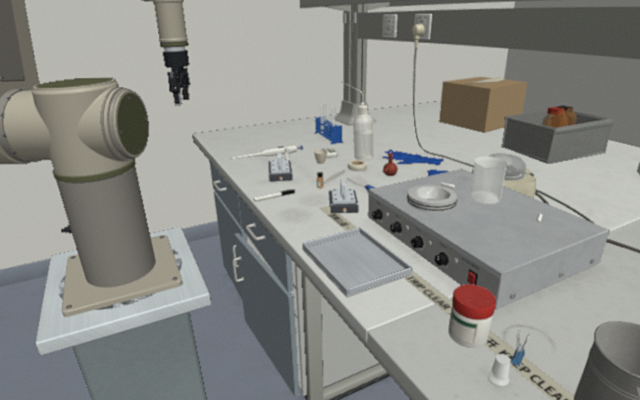

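The top view shows the long cell at about (200,196), the short cell at about (309,173), and the tray at about (400,214). A tall box stands right beyond the tray. Next I'll crop in and measure.

```bash
cat > h.py <<'E'
import numpy as np,cv2
from scipy.spatial.transform import Rotation as R
from plant import bot
def cam(n):
    c=bot.camera_params(n); f=200/np.tan(np.radians(c['fovy']/2))
    return c,f,R.from_rotvec(c['attitude']).as_matrix()
def ray(n,uv):
    c,f,A=cam(n); uv=np.atleast_2d(np.asarray(uv,float))
    d=(uv-[c['cx'],c['cy']])/f; s=d.copy()
    for _ in range(20): s=d/(1+c['k1']*(s**2).sum(1,keepdims=True))
    return np.c_[s[:,0],-s[:,1],-np.ones(len(s))]@A.T, c['eye']
def atz(n,uv,z):
    r,e=ray(n,uv); return e+r*((z-e[2])/r[:,2])[:,None]
def atdepth(n,uv,d):
    r,e=ray(n,uv); return e+r*np.asarray(d)[:,None]
def proj(n,P):
    c,f,A=cam(n); q=(np.atleast_2d(P)-c['eye'])@A; s=np.c_[q[:,0],-q[:,1]]/-q[:,2:]
    return s*(1+c['k1']*(s**2).sum(1,keepdims=True))*f+[c['cx'],c['cy']]
E
python3 - <<'E'
from h import *
p=np.load('pics/top0.npz')['p'][:,:,::-1]
a=cv2.resize(p[165:225,160:240],None,fx=5,fy=5,interpolation=cv2.INTER_CUBIC)
b=cv2.resize(p[145:205,270:350],None,fx=5,fy=5,interpolation=cv2.INTER_CUBIC)
c=cv2.resize(p[180:245,355:445],None,fx=4,fy=4,interpolation=cv2.INTER_CUBIC)
o=np.zeros((600,800,3),np.uint8);o[:300,:400]=a;o[:300,400:]=b;o[300:560,:360]=c
cv2.imwrite('pics/crop0.png',o)
d=np.load('pics/top0.npz')['d']
# height map stats
vv,uu=np.mgrid[0:400,0:640]; P=atdepth('top',np.c_[uu.ravel(),vv.ravel()],d.ravel()).reshape(400,640,3)
np.set_printoptions(linewidth=220,suppress=True,precision=0)
print(P[176:218:2,170:232:3,2])
print('box',np.median(P[80:150,440:490,2]), P[170,355:490:30], 'tray floor',P[200:230:10,375:430:10,2],'bottle',P[60:95,175:215,2].max())
E
```

```text
[[  -1.   -2.   -1.   -3.   -1.   -1.    1.    5.   -2.    2.   -1.   -2.   -4.    0.   -3.    2.    0.    0.    6.    2.   -1.]
 [   5.   -3.    4.   -3.   31.   28.   -1.    2.   -1.   -6.   -3.    8.    3.    1.    1.    5.   -4.    1.    1.    1.   -2.]
 [   1.    0.    2.    2.   35.   30.   25.   32.    7.   -4.   -1.   -2.   -0.    2.    1.   -5.    0.    3.   -5.    6.    2.]
 [  -1.   -3.   -2.   26.   39.   39.   29.   35.   33.   28.    1.   -4.   -6.    1.    2.   -2.    6.    1.   -1.    4.    1.]
 [  -0.    4.    2.   26.   34.   31.   38.   30.   35.   44.   28.   30.   -5.    3.   -2.    3.    4.    0.    8.    3.    2.]
 [  -1.    2.   -2.   25.   27.   39.   31.   34.   32.   33.   31.   35.   23.   29.   -0.   -3.   -6.    2.   -1.   -0.    5.]
 [   4.   15.   17.   27.   34.   34.   35.   32.   38.   37.   31.   36.   34.   31.   26.   20.    2.    3.   -4.    1.    8.]
 [  -2.   -5.   23.   37.   45.   33.   35.   67.   27.   32.   38.   39.   42.   31.   34.   36.   27.   31.    2.    6.   -1.]
 [  -1.   -1.   29.   34.   40.   31.   41.   69.   74.   64.   26. 
[... 1155 characters left out ...]
   2.   26.   26.   33.   34.   38.   30.    3.   -2.   -0.    5.]
 [   2.    0.    1.    0.   -5.   -6.   -1.    0.    7.    3.    1.    2.    1.   28.   29.   23.   25.   -2.    3.   -1.   -6.]
 [  -4.    1.    6.    7.    0.   -2.    2.    0.    0.   -2.    1.    6.    7.    3.    4.   28.   19.   -4.    4.    4.    3.]
 [  -1.    2.    0.   -1.   -2.   -2.   -3.    3.    0.    4.   -0.   -2.    2.    1.   -6.    0.    4.   -2.   -1.    1.    4.]]
box 93.28150935466931 [[ 583.  -76.   22.]
 [ 584. -167.    1.]
 [ 582. -256.    1.]
 [ 571. -332.   57.]
 [ 568. -416.   65.]] tray floor [[ 5.  3.  8.  4.  7. -1.]
 [ 7.  1.  7.  6.  8.  5.]
 [ 7.  4.  6.  3. 10.  3.]] bottle 1512.611091677824
```

View pics/crop0.png

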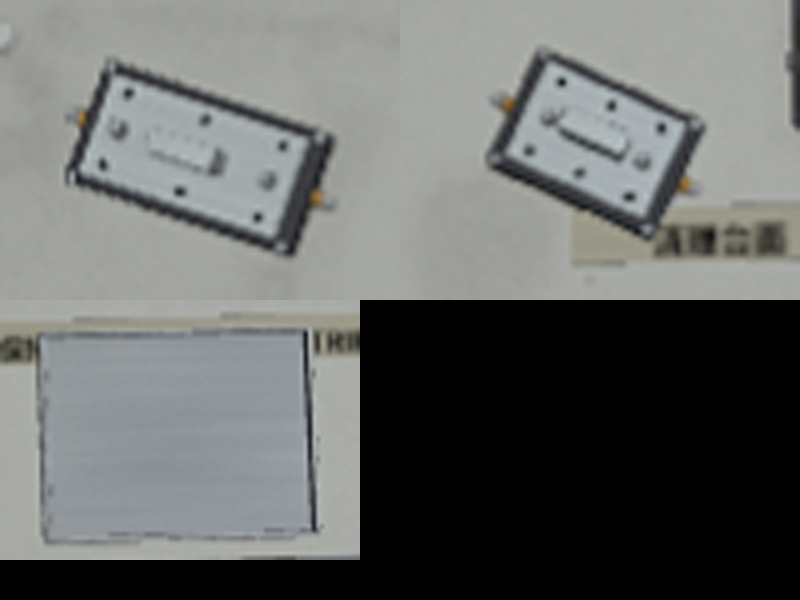

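```bash
cat > meas.py <<'E'
from h import *
def cell(p,d,win):
    u0,u1,v0,v1=win
    vv,uu=np.mgrid[v0:v1,u0:u1]
    P=atdepth('top',np.c_[uu.ravel(),vv.ravel()],d[v0:v1,u0:u1].ravel()).reshape(v1-v0,u1-u0,3)
    g=cv2.cvtColor(p,cv2.COLOR_RGB2GRAY)
    K=8; big=cv2.resize(g[v0:v1,u0:u1],None,fx=K,fy=K,interpolation=cv2.INTER_CUBIC)
    hm=cv2.resize(((P[:,:,2]>14)&(P[:,:,2]<200)).astype(np.uint8),None,fx=K,fy=K,interpolation=cv2.INTER_NEAREST)
    m=((big>125)&(hm>0)).astype(np.uint8)
    m=cv2.morphologyEx(m,cv2.MORPH_OPEN,np.ones((9,9)))
    n,l,s,_=cv2.connectedComponentsWithStats(m); k=1+s[1:,4].argmax()
    c=max(cv2.findContours((l==k).astype(np.uint8),0,1)[0],key=cv2.contourArea)[:,0].astype(float)
    uv=(c+.5)/K-.5+[u0,v0]
    W=atz('top',uv,33)[:,:2]
    r=cv2.minAreaRect(W.astype(np.float32)); 
    rib=P[(P[:,:,2]>54)&(P[:,:,2]<90)]
    b=cv2.boxPoints(r); e=b[1]-b[0]; e2=b[2]-b[1]; e=e if np.hypot(*e)>np.hypot(*e2) else e2
    return r, np.degrees(np.arctan2(e[1],e[0])), rib.mean(0), len(rib), uv
E
python3 - <<'E'
from meas import *
np.set_printoptions(suppress=True,precision=1)
z=np.load('pics/top0.npz');p,d=z['p'],z['d']
o=p[:,:,::-1].copy(); o=cv2.resize(o,None,fx=4,fy=4)
for w in((165,235,170,222),(280,340,148,198)):
    r,a,rib,n,uv=cell(p,d,w); print(r,'long dir deg',a,'rib',rib,n)
# dowel px from crop and tray corners
dw=np.array([[117,129],[266,180]])/5-.4+[160,165]; D=atz('top',dw,46); print('dowels',D,np.linalg.norm(D[0]-D[1]),D.mean(0),np.degrees(np.arctan2(*(D[0]-D[1])[[1,0]])))
bc=np.array([[112,64],[327,137],[286,250],[72,180]])/5-.4+[160,165]; B=atz('top',bc,25); print('base corners',B,B.mean(0))
t=np.array([[38,332],[307,330],[315,530],[45,540]])-[0,300]; t=t/4-.4+[355,180]; T=atz('top',t,18); print('tray',T,T.mean(0))
s=z['d']
S=np.load('pics/side0.npz')
E
```

```text
((518.4448852539062, 381.3297424316406), (121.06640625, 60.93999481201172), 70.02921295166016) long dir deg 70.02922 rib [519.1 379.5  68.9] 75
((577.7670288085938, 59.796104431152344), (89.07752227783203, 61.12629318237305), 63.50193405151367) long dir deg 63.50192 rib [577.3  60.3  69.7] 80
dowels [[533.5 422.2  46. ]
 [501.8 336.4  46. ]] 91.55582579900532 [517.6 379.3  46. ] 69.70314461624577
base corners [[574.4 430.4  25. ]
 [528.1 304.6  25. ]
 [462.8 329.2  25. ]
 [506.9 454.1  25. ]] [518.  379.6  25. ]
tray [[ 531.  -101.1   18. ]
 [ 527.4 -298.7   18. ]
 [ 381.  -297.8   18. ]
 [ 379.2 -100.9   18. ]] [ 454.7 -199.7   18. ]
```

The long plate is at about (518, 380) with its long axis at 70°, and the contour, dowels, base corners and rib agree to about 1 to 2 mm. The tray centre is at about (455, −200). Next I'll work out the approach.

```bash
cat >> h.py <<'E'
def go(target, jaw_deg=None):
    s=bot.observe(); M=R.from_rotvec(s['ee_rot'])
    jy=M.as_matrix()[:,1]
    print('t',round(s['clock'],2),'tcp',s['eef_pos'].round(1),'jaw',np.degrees(np.arctan2(jy[1],jy[0])).round(2),'z',M.as_matrix()[:,2].round(4),'q',s['joint_positions'].round(3),'F',s['force'].round(1),'w',round(s['width'],1))
    sh=M.inv().apply(np.array(target)-s['eef_pos'])/400
    if jaw_deg is None: T=M
    else:
        a=np.radians(jaw_deg); y=np.array([np.cos(a),np.sin(a),0]); z=np.array([0,0,-1.]); x=np.cross(y,z)
        T=R.from_matrix(np.c_[x,y,z])
    print('shift',sh.round(4),'turn',((M.inv()*T).as_rotvec()/2).round(4))
E
python3 - <<'E'
from h import *
go([518,380,150],-20.1); go([518,380,150],159.9)
E
```

```text
t 0.1 tcp [256.3 542.  230.3] jaw 64.69 z [-8.0e-04 -1.5e-03 -1.0e+00] q [ 1.044  0.131  1.489 -0.     1.523 -0.085] F [-0.  -0.1  0.2] w 85.3
shift [-0.7647 -0.0859  0.2008] turn [-7.000e-04  6.000e-04  7.399e-01]
t 0.1 tcp [256.3 542.  230.3] jaw 64.69 z [-8.0e-04 -1.5e-03 -1.0e+00] q [ 1.044  0.131  1.489 -0.     1.523 -0.085] F [-0.  -0.1  0.2] w 85.3
shift [-0.7647 -0.0859  0.2008] turn [-6.000e-04 -8.000e-04 -8.309e-01]
```

```bash
python3 -m inch '[[-0.1,-0.01,0.02,0,0,0.06,-1],[-0.2,-0.02,0.04,0,0,0.12,-1],[-0.3,-0.03,0.06,0,0,0.18,-1],[-0.38,-0.04,0.09,0,0,0.24,-1],[-0.46,-0.05,0.11,0,0,0.3,-1],[-0.53,-0.06,0.13,0,0,0.36,-1],[-0.6,-0.065,0.15,0,0,0.42,-1],[-0.66,-0.07,0.17,0,0,0.48,-1],[-0.72,-0.08,0.19,0,0,0.54,-1],[-0.765,-0.086,0.2,0,0,0.6,-1]]'; python3 - <<'E'
from h import *
go([518,380,150],-20.1)
E
```

```text
clock: 0.93
eef_pos: [519.3, 378.5, 149.3]
ee_rot: [-2.306, -2.133, 0.004]
force: [0.5, 0.0, -0.6]
width: 85.3
t 0.93 tcp [519.3 378.5 149.3] jaw -4.47 z [-0.0019 -0.0016 -1.    ] q [ 0.55   0.295  1.451 -0.     1.398  0.628] F [ 0.5  0.  -0.6] w 85.3
shift [ 0.0035 -0.0034 -0.0018] turn [-0.0007  0.001   0.1364]
```

```bash
python3 -m inch '[[0,0,0,0,0,0.05,-1],[0,0,0,0,0,0.1,-1],[0,0,0,0,0,0.139,-1],[0,0,0,0,0,0.139,-1],[0,0,0,0,0,0.139,-1],[0,0,0,0,0,0.139,-1]]'; python3 - <<'E'
from h import *
go([518,380,60],-20.1)
p,d=bot.grab_frame('side'); np.savez('pics/side1.npz',p=p,d=d); cv2.imwrite('pics/side1.png',cv2.resize(p[60:210,200:400,::-1],None,fx=4,fy=4,interpolation=cv2.INTER_CUBIC))
E
```

```text
clock: 1.43
eef_pos: [518.2, 380.5, 151.0]
ee_rot: [-2.571, -1.806, 0.001]
force: [0.8, -0.6, 0.0]
width: 85.4
t 1.43 tcp [518.2 380.5 151. ] jaw -19.83 z [-4.e-04 -2.e-04 -1.e+00] q [ 0.554  0.292  1.451 -0.     1.399  0.9  ] F [ 0.8 -0.6  0. ] w 85.4
shift [-1.200e-03 -1.000e-04  2.276e-01] turn [-0.0001  0.0002  0.0024]
```

View pics/side1.png

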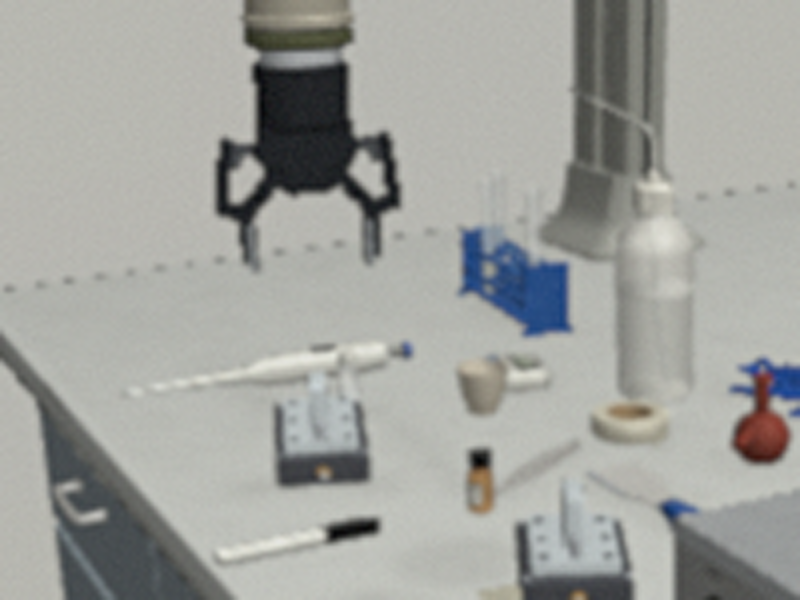

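The side view shows the open jaws straddling the rib line, with jaw centre and rib at about x=312 to 318 in the crop. I'll descend.

```bash
python3 -m inch '[[-0.001,0,0.05,0,0,0.002,-1],[-0.001,0,0.1,0,0,0.002,-1],[-0.001,0,0.15,0,0,0.002,-1],[-0.001,0,0.2,0,0,0.002,-1],[-0.001,0,0.24,0,0,0.002,-1],[-0.001,0,0.265,0,0,0.002,-1],[-0.001,0,0.278,0,0,0.002,-1],[-0.001,0,0.278,0,0,0.002,-1],[-0.001,0,0.278,0,0,0.002,-1]]'; python3 - <<'E'
from h import *
go([518,380,40],-20.1)
p,d=bot.grab_frame('side'); np.savez('pics/side2.npz',p=p,d=d); cv2.imwrite('pics/side2.png',cv2.resize(p[110:190,240:320,::-1],None,fx=7,fy=7,interpolation=cv2.INTER_CUBIC))
print(proj('side',[[518,380,69],[518,380,40]]))
E
```

```text
clock: 2.23
eef_pos: [518.6, 380.4, 40.8]
ee_rot: [2.576, 1.798, 0.001]
force: [0.1, -0.1, 1.6]
width: 85.2
t 2.23 tcp [518.6 380.4  40.8] jaw -20.2 z [ 6.e-04  4.e-04 -1.e+00] q [ 0.553  0.402  1.528 -0.     1.211  0.906] F [ 0.1 -0.1  1.6] w 85.2
shift [-0.0014 -0.0011  0.0019] turn [ 0.0002 -0.0003 -0.0008]
[[279.16909939 154.10287516]
 [279.67726589 162.40315942]]
```

View pics/side2.png

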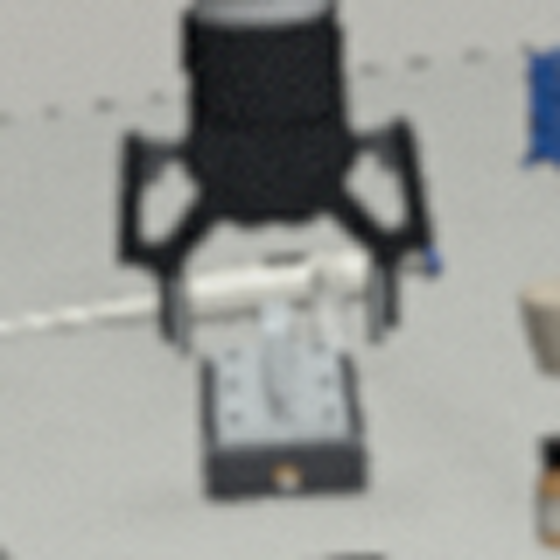

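The jaws are centred on the rib: inner faces at about x=187 and 370, rib at about 279. I'll close.

```bash
python3 -m inch '[[0,0,0,0,0,0,0],[0,0,0,0,0,0,0.3],[0,0,0,0,0,0,0.5],[0,0,0,0,0,0,0.7],[0,0,0,0,0,0,0.8],[0,0,0,0,0,0,1],[0,0,0,0,0,0,1],[0,0,0,0,0,0,1],[0,0,0,0,0,0,1],[0,0,0,0,0,0,1]]'; python3 - <<'E'
from h import *
go([518,380,40],-20.1)
print(bot.observe()['moment'])
p,d=bot.grab_frame('side'); cv2.imwrite('pics/side3.png',cv2.resize(p[110:190,240:320,::-1],None,fx=7,fy=7,interpolation=cv2.INTER_CUBIC))
E
```

```text
clock: 3.12
eef_pos: [517.4, 380.6, 40.5]
ee_rot: [-2.576, -1.797, 0.002]
force: [-5.1, 0.5, 4.2]
width: 13.2
t 3.12 tcp [517.4 380.6  40.5] jaw -20.2 z [-1.5e-03  4.0e-04 -1.0e+00] q [5.540e-01 4.020e-01 1.529e+00 1.000e-03 1.212e+00 9.060e-01] F [-5.1  0.5  4.2] w 13.2
shift [-0.0009  0.0019  0.0012] turn [-0.0008  0.0001 -0.0009]
[ 0.1457237   0.86857124 -0.03384972]
```

View pics/side3.png

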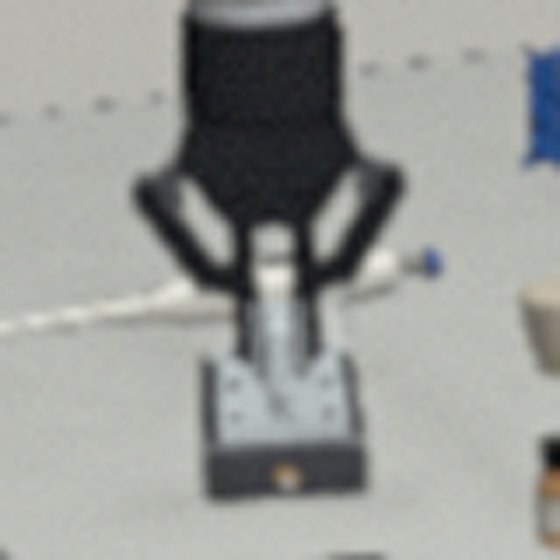

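Gripped, width 13.2 mm, with about 5 N of side load. I'll relieve that by about 0.8 mm and lift slowly.

```bash
python3 -m inch '[[0,-0.002,0,0,0,0,1],[0,-0.002,-0.006,0,0,0,1],[0,-0.002,-0.014,0,0,0,1],[0,-0.002,-0.024,0,0,0,1],[0,-0.002,-0.036,0,0,0,1],[0,-0.002,-0.048,0,0,0,1],[0,-0.002,-0.06,0,0,0,1],[0,-0.002,-0.075,0,0,0,1],[0,-0.002,-0.09,0,0,0,1],[0,-0.002,-0.1,0,0,0,1]]'; python3 -m inch '[[0,0,0,0,0,0,1],[0,0,0,0,0,0,1],[0,0,0,0,0,0,1]]'; python3 - <<'E'
from h import *
go([518,380,180],-20.1)
p,d=bot.grab_frame('side'); cv2.imwrite('pics/side4.png',cv2.resize(p[100:190,240:330,::-1],None,fx=6,fy=6,interpolation=cv2.INTER_CUBIC))
E
```

```text
clock: 4.0
eef_pos: [518.2, 380.5, 81.5]
ee_rot: [2.577, 1.797, 0.002]
force: [0.5, 0.1, -3.6]
width: 13.1
clock: 4.25
eef_pos: [517.4, 380.2, 79.9]
ee_rot: [2.577, 1.797, -0.0]
force: [-0.3, 0.1, -2.3]
width: 13.1
t 4.25 tcp [517.4 380.2  79.9] jaw -20.23 z [-2.e-04 -2.e-04 -1.e+00] q [ 0.554  0.355  1.51  -0.     1.277  0.907] F [-0.3  0.1 -2.3] w 13.1
shift [-1.000e-04  1.500e-03 -2.503e-01] turn [-0.0001  0.0001 -0.0011]
```

View pics/side4.png

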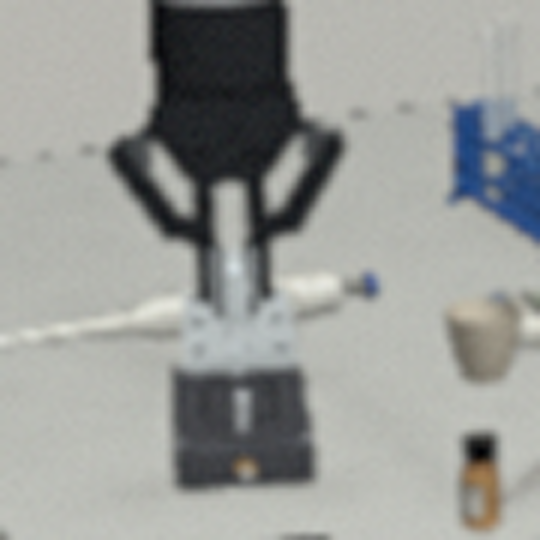

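The plate is level and clear, with a dowel visible under it. I'll lift further and then traverse.

```bash
python3 -m inch '[[0,0,-0.015,0,0,0,1],[0,0,-0.04,0,0,0,1],[0,0,-0.07,0,0,0,1],[0,0,-0.1,0,0,0,1],[0,0,-0.13,0,0,0,1],[0,0,-0.16,0,0,0,1],[0,0,-0.185,0,0,0,1],[0,0,-0.2,0,0,0,1],[0,0,-0.2,0,0,0,1],[0,0,-0.2,0,0,0,1]]'; python3 - <<'E'
from h import *
go([453,-200,160])
E
```

```text
clock: 5.13
eef_pos: [517.7, 380.5, 160.5]
ee_rot: [2.577, 1.797, 0.001]
force: [-1.2, -0.0, -2.9]
width: 13.2
t 5.13 tcp [517.7 380.5 160.5] jaw -20.22 z [ 6.e-04  3.e-04 -1.e+00] q [ 0.554  0.283  1.444 -0.     1.413  0.907] F [-1.2 -0.  -2.9] w 13.2
shift [-1.4177e+00  3.4990e-01  5.0000e-04] turn [0. 0. 0.]
```

```bash
python3 -m inch '[[-0.02,0.005,0,0,0,0,1],[-0.055,0.014,0,0,0,0,1],[-0.1,0.025,0,0,0,0,1],[-0.155,0.038,0,0,0,0,1],[-0.21,0.052,0,0,0,0,1],[-0.265,0.065,0,0,0,0,1],[-0.325,0.08,0,0,0,0,1],[-0.385,0.095,0,0,0,0,1],[-0.445,0.11,0,0,0,0,1],[-0.5,0.123,0,0,0,0,1]]'; python3 -m inch '[[-0.055,0.014,0,0,0,0,1],[-0.11,0.027,0,0,0,0,1],[-0.165,0.041,0,0,0,0,1],[-0.22,0.054,0,0,0,0,1],[-0.275,0.068,0,0,0,0,1],[-0.33,0.081,0,0,0,0,1],[-0.385,0.095,0,0,0,0,1],[-0.43,0.106,0,0,0,0,1],[-0.47,0.116,0,0,0,0,1],[-0.5,0.123,0,0,0,0,1]]';  python3 - <<'E'
from h import *
go([453,-200,160])
E
```

```text
clock: 5.97
eef_pos: [493.4, 173.7, 158.8]
ee_rot: [-2.577, -1.796, 0.003]
force: [1.2, 0.3, -2.8]
width: 13.0
clock: 6.8
eef_pos: [470.3, -30.7, 159.0]
ee_rot: [-2.577, -1.795, 0.003]
force: [-0.1, 1.2, -3.2]
width: 13.0
t 6.8 tcp [470.3 -30.7 159. ] jaw -20.29 z [-1.8e-03 -2.0e-04 -1.0e+00] q [-1.740e-01 -1.770e-01  1.924e+00 -1.000e-03  1.396e+00  1.810e-01] F [-0.1  1.2 -3.2] w 13.0
shift [-0.4121  0.1062 -0.0024] turn [0. 0. 0.]
```

```bash
python3 -m inch '[[-0.03,0.008,0,0,0,0,1],[-0.075,0.019,0,0,0,0,1],[-0.13,0.033,0,0,0,0,1],[-0.185,0.047,0,0,0,0,1],[-0.24,0.061,0,0,0,0,1],[-0.29,0.074,0,0,0,0,1],[-0.34,0.087,0,0,0,0,1],[-0.38,0.098,0,0,0,0,1],[-0.405,0.104,0,0,0,0,1],[-0.416,0.106,0,0,0,0,1]]'; python3 -m inch '[[0,0,0,0,0,0,1],[0,0,0,0,0,0,1],[0,0,0,0,0,0,1]]'; python3 - <<'E'
from h import *
go([454,-200,25],-20.3)
p,d=bot.grab_frame('side'); np.savez('pics/side5.npz',p=p,d=d);cv2.imwrite('pics/side5.png',cv2.resize(p[140:300,260:460,::-1],None,fx=4,fy=4,interpolation=cv2.INTER_CUBIC))
E
```

```text
clock: 7.63
eef_pos: [452.8, -200.9, 159.3]
ee_rot: [-2.578, -1.794, 0.001]
force: [1.1, -0.1, -3.3]
width: 12.7
clock: 7.88
eef_pos: [453.8, -198.9, 159.9]
ee_rot: [-2.576, -1.797, -0.0]
force: [0.4, -0.1, -3.2]
width: 12.8
t 7.88 tcp [ 453.8 -198.9  159.9] jaw -20.19 z [-3.e-04  5.e-04 -1.e+00] q [-0.517 -0.109  1.861  0.     1.39  -0.165] F [ 0.4 -0.1 -3.2] w 12.8
shift [-0.0025  0.0015  0.3372] turn [-0.0002 -0.0002  0.001 ]
```

View pics/side5.png

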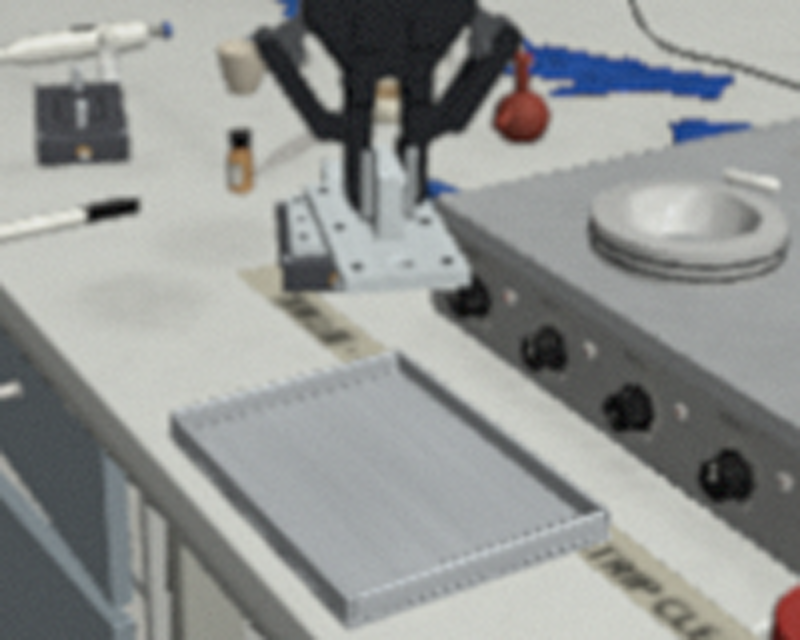

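The plate is held level over the tray (plate front edge in the crop around (400,285)). I'll lower it to about 8 mm above the floor.

```bash
python3 -m inch '[[0,0,0.02,0,0,0,1],[0,0,0.06,0,0,0,1],[0,0,0.11,0,0,0,1],[0,0,0.16,0,0,0,1],[0,0,0.21,0,0,0,1],[0,0,0.25,0,0,0,1],[0,0,0.285,0,0,0,1],[0,0,0.31,0,0,0,1],[0,0,0.325,0,0,0,1],[0,0,0.33,0,0,0,1]]'; python3 -m inch '[[0,0,0,0,0,0,1],[0,0,0.004,0,0,0,1],[0,0,0.008,0,0,0,1],[0,0,0.011,0,0,0,1],[0,0,0.014,0,0,0,1],[0,0,0.017,0,0,0,1],[0,0,0.017,0,0,0,1],[0,0,0.017,0,0,0,1]]'; python3 - <<'E'
from h import *
go([454,-200,19.5],-20.2)
E
```

```text
clock: 8.77
eef_pos: [453.2, -199.1, 26.9]
ee_rot: [-2.575, -1.797, 0.001]
force: [0.6, 0.3, -2.5]
width: 13.3
clock: 9.43
eef_pos: [453.8, -199.8, 21.3]
ee_rot: [-2.577, -1.797, 0.0]
force: [0.3, 0.2, -2.9]
width: 13.1
t 9.43 tcp [ 453.8 -199.8   21.3] jaw -20.23 z [-1.e-04  0.e+00 -1.e+00] q [-0.518  0.066  1.964 -0.     1.112 -0.165] F [ 0.3  0.2 -2.9] w 13.1
shift [-0.0003  0.0007  0.0044] turn [-0.      0.     -0.0002]
```

No contact yet (force is still −2.9 N, the plate's weight), so I'll creep down.

```bash
python3 -m inch '[[0,0,0.0015,0,0,0,1],[0,0,0.003,0,0,0,1],[0,0,0.003,0,0,0,1],[0,0,0.003,0,0,0,1]]'; python3 -m inch '[[0,0,0.001,0,0,0,1],[0,0,0.002,0,0,0,1],[0,0,0.002,0,0,0,1],[0,0,0.002,0,0,0,1]]'
```

```text
clock: 9.77
eef_pos: [453.8, -199.8, 20.1]
ee_rot: [-2.577, -1.797, 0.0]
force: [0.5, 0.8, -2.8]
width: 13.0
clock: 10.1
eef_pos: [453.9, -199.8, 19.3]
ee_rot: [2.577, 1.797, 0.0]
force: [-0.0, 0.3, -2.1]
width: 13.2
```

```bash
python3 -m inch '[[0,0,0.001,0,0,0,1],[0,0,0.0015,0,0,0,1],[0,0,0.0015,0,0,0,1]]'; python3 -m inch '[[0,0,0.001,0,0,0,1],[0,0,0.0015,0,0,0,1],[0,0,0.0015,0,0,0,1]]'
```

```text
clock: 10.35
eef_pos: [453.9, -199.8, 19.3]
ee_rot: [-2.577, -1.797, 0.0]
force: [-4.1, 2.5, 6.7]
width: 12.8
clock: 10.6
eef_pos: [454.0, -199.9, 19.3]
ee_rot: [-2.577, -1.797, 0.0]
force: [-6.8, 3.0, 12.5]
width: 12.9
```

The plate is on the floor (upward force 12 N). I'll release the load slightly and then open.

```bash
python3 -m inch '[[0,0,-0.002,0,0,0,1],[0,0,-0.002,0,0,0,1],[0,0,-0.002,0,0,0,0.5],[0,0,-0.002,0,0,0,0.3],[0,0,-0.002,0,0,0,0],[0,0,-0.002,0,0,0,-0.5],[0,0,-0.002,0,0,0,-1],[0,0,-0.002,0,0,0,-1],[0,0,-0.002,0,0,0,-1],[0,0,-0.002,0,0,0,-1]]'; python3 - <<'E'
from h import *
go([454,-200,200],-20.2)
p,d=bot.grab_frame('side'); cv2.imwrite('pics/side6.png',cv2.resize(p[140:300,260:460,::-1],None,fx=4,fy=4,interpolation=cv2.INTER_CUBIC))
E
```

```text
clock: 11.43
eef_pos: [453.9, -199.8, 18.9]
ee_rot: [2.577, 1.797, -0.0]
force: [0.4, -0.9, -0.4]
width: 85.5
t 11.43 tcp [ 453.9 -199.8   18.9] jaw -20.22 z [-0. -0. -1.] q [-0.518  0.07   1.964 -0.     1.107 -0.165] F [ 0.4 -0.9 -0.4] w 85.5
shift [-4.000e-04  5.000e-04 -4.528e-01] turn [-0.      0.     -0.0002]
```

View pics/side6.png

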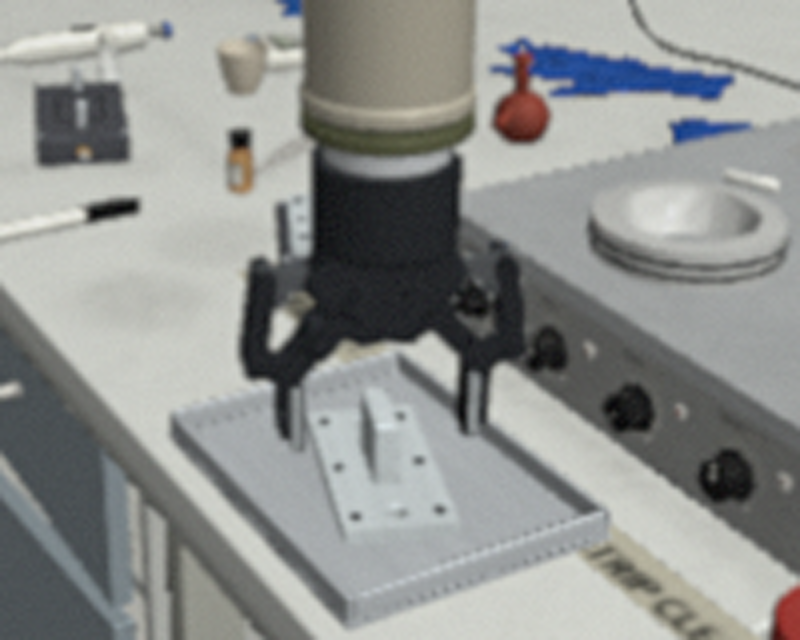

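The plate lies flat, rib up, in the middle of the tray, and the fingers are open and clear of the rib. I'll retreat upward.

```bash
python3 -m inch '[[0,0,-0.02,0,0,0,-1],[0,0,-0.06,0,0,0,-1],[0,0,-0.12,0,0,0,-1],[0,0,-0.18,0,0,0,-1],[0,0,-0.24,0,0,0,-1],[0,0,-0.3,0,0,0,-1],[0,0,-0.36,0,0,0,-1],[0,0,-0.42,0,0,0,-1],[0,0,-0.45,0,0,0,-1],[0,0,-0.45,0,0,0,-1]]'; python3 -m inch '[[0,0,0,0,0,0,-1],[0,0,0,0,0,0,-1],[0,0,0,0,0,0,-1],[0,0,0,0,0,0,-1]]'; python3 - <<'E'
from meas import *
np.set_printoptions(suppress=True,precision=1)
p,d=bot.grab_frame('top'); 
r,a,rib,n,uv=cell(p,d,(280,340,148,198)); print('short',r,a,rib)
q,_=bot.grab_frame('side'); cv2.imwrite('pics/end.png',np.vstack([cv2.resize(p[140:250,260:460,::-1],(500,275)),cv2.resize(q[140:300,260:460,::-1],(500,325+75))[:325]]))
go([454,-200,200])
E
```

```text
clock: 12.32
eef_pos: [455.7, -200.8, 203.0]
ee_rot: [2.572, 1.794, 0.004]
force: [0.4, -0.9, 0.3]
width: 85.4
clock: 12.65
eef_pos: [453.0, -199.3, 197.1]
ee_rot: [-2.575, -1.795, 0.002]
force: [0.4, -0.3, -0.4]
width: 85.6
short ((577.7804565429688, 59.72829055786133), (89.21800231933594, 61.295257568359375), 63.53929901123047) 63.539265 [577.4  60.4  69.6]
t 12.75 tcp [ 453.3 -199.5  197.7] jaw -20.23 z [-0.  0. -1.] q [-0.5 -0.1  1.8  0.   1.5 -0.2] F [ 0.1 -0.3 -0.8] w 85.5
shift [-0.  0. -0.] turn [0. 0. 0.]
```

View pics/end.png

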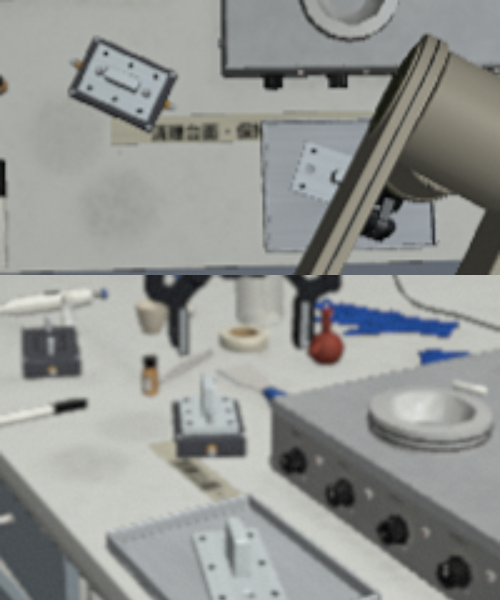

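The long plate is flat in the tray, the short plate hasn't moved, and the arm is clear, so I'll hand in.

```bash
python3 -c "
from plant import bot
print(bot.close_job())"
```

```text
the job is handed in; nothing more can be done
None
```

The long cover plate is in the tray, and I handed the job in at about 13 s (limit 51 s); no verdict was reported.

- **Lift:** I gripped the plate by its rib, relieved about 5 N of side load, and raised it 40 mm straight up. The side camera showed it level with the dowels clear below it.
- **Placing:** I carried it over the tray at about 160 mm and lowered it until it touched the floor, with about 12 N upward on the tool. I then eased the load, opened the gripper and backed off upward.

**Last checks:**
- **Long plate:** the side picture shows it flat, rib up, near the middle of the tray. I did not measure its final position separately, because the arm hides part of it from the top camera. The gripper released it at (454, −200), against a measured tray centre of (455, −200).
- **Short plate:** it measures within 0.1 mm of where it started.
- **Robot:** the gripper is open about 200 mm above the bench, and the force on it is close to zero.

No check failed or disagreed.

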